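# Close the fixings tin and hold the hidden bolt behind the lamp bracket

## Robot

A 7-joint arm with a two-finger parallel gripper is mounted at the origin on the work surface. World frame = base frame: x ahead of the robot, y to its left, z up, the work surface at z = 0. Lengths are in m, angles in rad, forces in N, time in s.
With the tool pointing down it reaches from about 0.425 to 0.95 m from the base axis. Payload 16.7 kg.
Tool frame: the origin (TCP) lies midway between the tips of the shut fingers; the grasp point (between the pads) lies 19 mm behind it; x points along the fingers, y is the direction in which the jaws open and shut, and the axes are right-handed (so a half turn about x gives the same grasp; the last joint's range is limited). The gripper opens to 94 mm and grips with 3 to 60 N. Pads are 16 mm wide; open, the fingers measure 119 mm over their backs; the gripper's body (75 mm by 177 mm) begins 78 mm behind the grasp point.
Start: joints at [-1.478, 0.426, 0.074, 1.606, -0.034, 1.111, -0.067], TCP at [0.162, 0.655, 0.205] pointing down, gripper open.
Joint ranges: [-2.85, 2.85], [-0.5, 2.14], [-1.23, 1.37], [0.21, 2.46], [-1.02, 4.16], [0.16, 2.05], [-2.73, 2.73]. Speed limits (rad/s): [1.89, 1.89, 2.39, 2.39, 3.01, 3.01, 3.01].

## Interface

Orientations are given as a rotation vector (axis times angle).
In Python, from rig import r gives the robot as it stands.
- The arm moves only by the shell command python3 -m inch 'ROWS' [FORCE]. ROWS is JSON, a list of rows, each a list of 3 entries, a list of its own where there are three numbers: the closure, from 0 (fully open) to 1 (shut), then the shift along the tool's x, y, z in units of 40 mm (1.0 is 40 mm), then the turn about the tool's x in rad. In form: [[fingers, [tx, ty, tz], turn], ...]. A call has 1 to 20 rows; each row is the pose to reach, as a shift and turn from the pose commanded when the call began, along the tool's axes at that moment; what a row does not reach only later rows make up. A row lasts 1/8 s, in which the tool goes at most 62.5 mm and 10.7 degrees, less where a joint would pass 70% of its speed; a pose out of reach is approached as far as the arm can. A call with a gripper value outside its range is refused whole. The fingers move at their own pace and stop on an object; FORCE is the grip in N (left out, the last holds). Time passes only in rows, so rows that repeat a pose let the fingers close. It gives the time, the measured TCP pose, the force and the opening at its end, in the units of the state.
- r.observe(): the state, without advancing time (a new reading comes with each control period).
- r.capture(name): name is "scene" or "top" or "wrist"; returns (picture, depth): 400x640x3 uint8, red, green, blue; 400x640 float32, m along the optical axis (not along the pixel's ray), 0 where there is no reading.
- r.camera_info(name): a dict with "fov_y" (degrees; the focal length in pixels is half the picture's height over the tangent of half this angle, whatever the lens; pixels are square), "cx", "cy" (the principal point, pixels), "T" (4x4, takes a point from camera to world coordinates); the wrist camera has in their place "mount" (4x4, takes a point from camera to tool coordinates, whose origin is the TCP and whose axes are the tool frame's). Camera axes: x right, y down, z forward; pixel columns grow to the right and rows downward; lengths in m; the calibration is good to about 2 mm. The wrist camera is an equidistant fisheye: a pixel r from the principal point sees the ray r / f radians off the axis. A picture is of the moment at which its call begins: read the wrist's pose just before it. camera_info takes no time and is no camera call.
- r.hand_in(): hands the job in, once; it reports no verdict.
The state is a dict: "time_s": time; "joints": joint angles; "joint_vel": joint speeds; "tau": joint torques, N m; "tcp_pos": TCP position; "eef_rot": TCP orientation; "force": force on the tool from outside, world axes, zero at the start; "moment": the same for the moment, N m; "gripper_width": finger opening in m.
Only numpy, scipy, OpenCV 4.12 (cv2) and the standard library are available. Lean on these libraries where they do the work, as an engineer would, in place of code of your own. Each camera call takes 0.05 s, during which the arm holds its last target. There are 200 camera calls.

## Task

Help me bolt up the brass bracket on the lamp base: first shut the spare washers away by pressing the loose lid of the round tin down until it is seated level on the rim all round. Then reach down into the narrow gap behind the bracket, grip the hidden square bolt head between the fingers and hold it so that the bolt, which the spanner on its nut is slowly dragging round, stops turning; leave the spanner itself untouched and the bottle, hand lens and calipers where they are. Finish while still gripping the bolt head: do not let go.

Things in the scene. Friction and masses are not known exactly. Their poses are not given: they have to be found in the camera images.
- tin: round aluminium tin, 80 mm across, 65 mm high, open at the top, fixed to the desk (it may stand on either side of the desk, left or right of the bracket). Origin at the centre of its underside, z up. Four sprung dimples inside, just under the rim, hold up the loose lid.
- lid: loose 60 g lid: flange 84 mm across, 3 mm thick, a raised disc on it 44 mm across (flat top 6 mm above the origin), a plug 70 mm across and 10 mm deep below. Origin at the centre of the flange's underside, z up. Starts about 8 mm proud on the dimples; pushed down at its middle with 5 to 15 N it slips past them until the flange lies on the rim: origin 65 mm above the desk, level.
- bracket: lamp base fixed to the desk: block x -30 to 95, y +-50, 30 mm high. On it two uprights, 60 mm wide in y, tops 125 mm above the desk: brass bracket plate (x -30 to -26 mm, robot's side), steel backing plate (x 26 to 36 mm). The 52 mm gap between is open above and at both y ends. Toggle switch at x 78, 60 mm high. Origin on the desk below the bolt head, z up.
- bolt_head: square steel bolt head mid-gap, 20 x 20 mm (its y, z), 18 mm long (its x, the level bolt axis). Origin at its centre, 100 mm above the desk, 25 mm below the plates' tops. Axes turn with the bolt. The flats facing its +y and -y (upright at joint bolt = 0) can be gripped from above; it turns stiffly (2 N m s/rad): jaws closed askew with 20 N or more square it up in 1 to 3 s.
- spanner: small steel spanner stuck on the bolt's front nut, on the robot side of the bracket, 41 mm in front of the head's centre; it turns with the bolt. Origin at the bolt_head's origin. Its handle, 13 mm wide, points to the bracket's +y side, reaches 112 mm from the bolt axis and hangs 0.25 rad below level when joint bolt = 0.
- bolt (a joint): angle of bolt, head and spanner about the bracket's x axis, rad; 0: head flats upright; grows as the spanner's handle (+y side) sinks. It starts at -0.35 to 0.05 and creeps up by about 0.012 rad/s under the spanner's weight as long as nobody holds it; stop at 0.9.
- amber_bottle: bystander: upright stoppered amber bottle, 50 mm across, 110 mm high; origin at the centre of its underside
- magnifier: bystander: hand lens lying flat, ring 78 mm across with a bone handle reaching 131 mm along its -x; origin below the ring's centre
- calipers: bystander: brass calipers lying open, 124 mm long; origin below the pivot, legs towards its +x
Mind the look-alikes: they are no part of the job. Leave any green look-alike of the bracket alone. Of the things that look like the tin, take the one that is farthest to the robot's left at the start.

How it is judged:
By the outcome, as a careful person would: the job done as asked, in the order asked, and still so for the second after the job is handed in, while the arm keeps its last pose, push and grip.
It also fails if it takes over 45 s, if anything falls off the work surface, if the arm or the gripper's body presses on something with over 40 N, if the wrist force passes 120 N, or if a joint passes its speed limit or range.

## Working session

There is one attempt and no reset: what is moved stays moved. The work goes in short steps, Python scripts to look and compute and a shell command to move; the robot and the scene stay as the last step left them, time stands still between calls to the robot, and variables do not carry over. Pictures are saved under pics/ and viewed, about 8 in all and at most 12, crops included, and the job is handed in when it is done.

```bash
ls; mkdir -p pics; cat > h.py <<'E'
import numpy as np, cv2
from rig import r
from scipy.spatial.transform import Rotation as R
def K(n):
    c=r.camera_info(n); return 200/np.tan(np.radians(c['fov_y'])/2),c['cx'],c['cy'],c
def pts(n,d):
    f,cx,cy,c=K(n); T=np.array(c['T']); v,u=np.mgrid[:400,:640]
    P=np.stack([(u-cx)/f*d,(v-cy)/f*d,d],-1); return P@T[:3,:3].T+T[:3,3]
def ray(n,u,v,z):
    f,cx,cy,c=K(n); T=np.array(c['T']); d=T[:3,:3]@[(u-cx)/f,(v-cy)/f,1]; return T[:3,3]+d*(z-T[2,3])/d[2]
E
python3 - <<'E'
from h import *
s=r.observe(); print(s)
a={}
for n in("scene","top"):
    p,d=r.capture(n); np.savez('%s0.npz'%n,p=p,d=d); a[n]=p
    cv2.imwrite('pics/%s0.png'%n,p[...,::-1]); i=r.camera_info(n);print(n,i)
print(r.camera_info('wrist'))
E
```

```text
pics
{'time_s': 0.0, 'joints': array([-1.47754203,  0.4267399 ,  0.07384846,  1.606573  , -0.0341039 ,
        1.1107513 , -0.06713699]), 'joint_vel': array([ 0.00034632,  0.00034162, -0.00018622, -0.0003705 ,  0.00024742,
       -0.000408  ,  0.00043347]), 'tau': array([-1.23310434e-03, -9.35812068e+01,  3.66587788e+00, -4.54195940e+01,
       -4.88836574e-02,  2.01318262e-02,  8.33254830e-05]), 'tcp_pos': array([0.16218211, 0.65481015, 0.20478526]), 'eef_rot': array([ 0.18967572,  1.56243821, -0.19158123]), 'force': array([-0.28339443,  0.42013625,  0.2541661 ]), 'moment': array([ 0.01237998, -0.05909077, -0.05816826]), 'gripper_width': 0.09401419745659513}
scene {'fov_y': 54.516024453327205, 'cx': 316.74783432346004, 'cy': 202.84938005235205, 'T': array([[-0.64687709,  0.58275199, -0.49188429,  0.9362991 ],
       [ 0.7625464 ,  0.48706582, -0.42578148,  0.37201918],
       [-0.00854498, -0.65051288, -0.75944715,  0.77296775],
       [ 0.        ,  0.        ,  0.        ,  1.        ]])}
top {'fov_y': 49.83693888175864, 'cx': 316.25851581524955, 'cy': 196.97512815001704, 'T': array([[ 0.01126345, -0.99527885,  0.09640101,  0.37828813],
       [-0.99985954, -0.01001353,  0.01343976, -0.01761861],
       [-0.01241099, -0.09653884, -0.99525184,  1.31461727],
       [ 0.        ,  0.        ,  0.        ,  1.        ]])}
{'fov_y': 65.70646984690485, 'cx': 319.1395004908503, 'cy': 203.89551169227136, 'mount': array([[ 2.04725638e-03, -2.52776320e-01,  9.67522579e-01,
        -1.78651722e-01],
       [ 9.99997671e-01, -1.43633388e-04, -2.15349882e-03,
        -5.71306163e-04],
       [ 6.83322052e-04,  9.67524734e-01,  2.52775437e-01,
        -7.26705088e-02],
       [ 0.00000000e+00,  0.00000000e+00,  0.00000000e+00,
         1.00000000e+00]])}
```

View pics/top0.png

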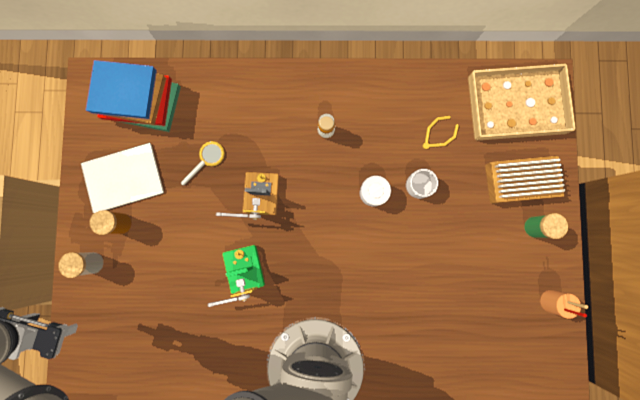

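View pics/scene0.png

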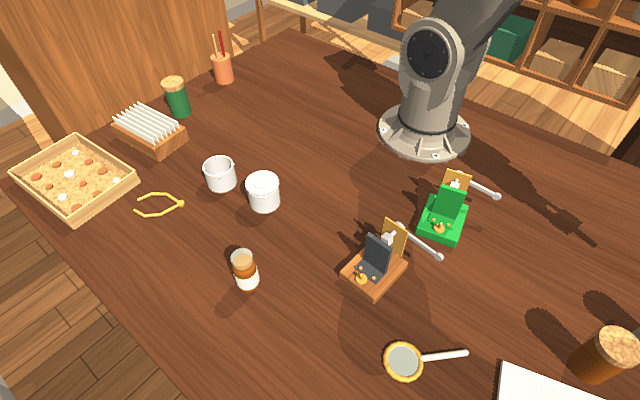

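The top view (up is +x, left is +y) has the lidded tin at (376,191), a second open tin at (422,184) that is further right, the real bracket at (262,195) and the green look-alike at (242,270). The scene view agrees: the target tin is at (263,190) and the bracket at (378,260).

```bash
python3 - <<'E'
from h import *
for n,box in(("top",(355,170,400,212)),("scene",(240,165,290,215))):
    z=np.load(n+'0.npz'); P=pts(n,z['d'])
    x0,y0,x1,y1=box; Q=P[y0:y1,x0:x1].reshape(-1,3); 
    q=Q[Q[:,2]>.055]; print(n,'lid zpct',np.percentile(q[:,2],[5,25,50,75,95]))
    t=q[q[:,2]>.066]; (c,rad)=cv2.minEnclosingCircle(t[:,:2].astype(np.float32)); print(c,rad,t.mean(0),len(t))
# lid circle in top via white mask
for n,box in(("top",(225,155,290,230)),("scene",(330,205,450,305))):
    z=np.load(n+'0.npz'); P=pts(n,z['d']); x0,y0,x1,y1=box
    Q=P[y0:y1,x0:x1].reshape(-1,3); C=z['p'][y0:y1,x0:x1].reshape(-1,3)
    for lo,hi in((.02,.04),(.1,.14)):
        m=(Q[:,2]>lo)&(Q[:,2]<hi); q=Q[m]; rr=cv2.minAreaRect(q[:,:2].astype(np.float32)*1000); print(n,lo,len(q),rr)
    hsv=cv2.cvtColor(C[None],cv2.COLOR_RGB2HSV)[0]
    m=(Q[:,2]>.118)&(Q[:,2]<.132)
    for nm,mm in(('steel',m&(hsv[:,1]<60)),('brass',m&(hsv[:,1]>100))):
        if mm.sum()>3:
            q=Q[mm]; print(n,nm,mm.sum(),q.mean(0),q[:,2].max(),cv2.minAreaRect(q[:,:2].astype(np.float32)*1000))
    cv2.imwrite('pics/%s1.png'%n,cv2.resize(z['p'][y0:y1,x0:x1,::-1],None,fx=5,fy=5,interpolation=cv2.INTER_CUBIC))
a=cv2.imread('pics/top1.png');b=cv2.imread('pics/scene1.png');h=max(a.shape[0],b.shape[0])
a=cv2.copyMakeBorder(a,0,h-a.shape[0],0,0,0);b=cv2.copyMakeBorder(b,0,h-b.shape[0],0,0,0)
cv2.imwrite('pics/both1.png',cv2.resize(np.hstack([a,b]),None,fx=.85,fy=.85))
E
```

```text
top lid zpct [0.07373107 0.07629802 0.07798837 0.08004344 0.08319166]
(0.4654395580291748, -0.10853750258684158) 0.126042902469635 [ 0.51935296 -0.17027083  0.09491686] 661
scene lid zpct [0.05941017 0.07421107 0.07578008 0.07721627 0.07987545]
(0.7153615951538086, 0.08381834626197815) 0.36324334144592285 [ 0.52610533 -0.16267633  0.08369787] 666
top 0.02 1063 ((514.9375610351562, 167.6823272705078), (100.19320678710938, 124.95352935791016), 87.06021118164062)
top 0.1 305 ((477.92864990234375, 197.116943359375), (114.4592514038086, 84.8525619506836), 86.72086334228516)
top steel 84 [0.50709496 0.16572927 0.12529205] 0.13060417168761296 ((486.2291564941406, 158.98272705078125), (80.42477416992188, 56.549903869628906), 19.938112258911133)
top brass 32 [0.46220277 0.17228694 0.12609852] 0.1297597406787363 ((485.75067138671875, 170.1493682861328), (55.89170837402344, 66.41148376464844), 88.77964782714844)
scene 0.02 2461 ((431.9701232910156, 188.87625122070312), (110.4277572631836, 305.0595397949219), 78.94851684570312)
scene 0.1 782 ((479.63287353515625, 211.4665985107422), (139.16091918945312, 82.31946563720703), 87.3175277709961)
scene steel 166 [0.51416186 0.17125499 0.12365341] 0.12691138590061235 ((513.0653076171875, 170.34315490722656), (59.997737884521484, 11.067368507385254), 87.60151672363281)
scene brass 93 [0.45600503 0.17388706 0.12286771] 0.12706414338720573 ((479.647216796875, 171.76307678222656), (59.6701774597168, 57.22679901123047), 87.14553833007812)
```

View pics/both1.png

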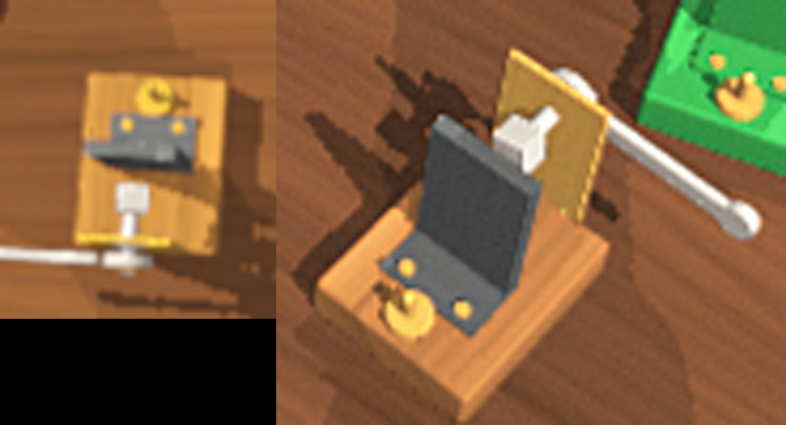

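```bash
python3 - <<'E'
from h import *
z=np.load('top0.npz')
for n,g in(("top",(376,191)),("scene",(263,182))):
    z=np.load(n+'0.npz'); P=pts(n,z['d']).reshape(-1,3)
    c=ray(n,*g,.075)[:2]; print(n,c)
    for _ in range(8):
        m=(abs(P[:,2]-.077)<.008)&(np.hypot(*(P[:,:2]-c).T)<.046); Q=P[m]; (c,rad)=cv2.minEnclosingCircle(Q[:,:2].astype(np.float32)); c=np.array(c)
    A=np.c_[Q[:,:2]-c,np.ones(len(Q))]; co=np.linalg.lstsq(A,Q[:,2],rcond=None)[0]
    print(c,rad,Q.mean(0),len(Q),'plane',co)
s=r.observe(); M=R.from_rotvec(s['eef_rot']).as_matrix(); print(M.round(3))
t=s['tcp_pos']
for w in([.50,.30,.2],[.515,-.13,.2],[.482,.171,.2]): print(w,(M.T@(np.array(w)-t)/.04).round(2))
E
```

```text
top [ 0.51745772 -0.17346709]
[ 0.52132493 -0.17296615] 0.04192346706986427 [ 0.521274   -0.17247932  0.07803617] 646 plane [0.00142381 0.00398357 0.07803431]
scene [ 0.51788205 -0.16595714]
[ 0.52078205 -0.17057295] 0.04341810941696167 [ 0.52156949 -0.16851169  0.07645167] 654 plane [-0.00137037  0.00087719  0.07645094]
[[-0.     0.24   0.971]
 [-0.001  0.971 -0.24 ]
 [-1.    -0.001  0.   ]]
[0.5, 0.3, 0.2] [ 0.13 -6.58 10.33]
[0.515, -0.13, 0.2] [  0.14 -16.92  13.28]
[0.482, 0.171, 0.2] [ 0.13 -9.82 10.67]
```

```bash
python3 -m inch '[[1,[0.1,-6.6,10.3],-0.1],[1,[0.1,-6.6,10.3],-0.19],[1,[0.1,-6.6,10.3],-0.19],[1,[0.1,-6.6,10.3],-0.19],[1,[0.1,-6.6,10.3],-0.19],[1,[0.1,-6.6,10.3],-0.19],[1,[0.1,-6.6,10.3],-0.19],[1,[0.1,-6.6,10.3],-0.19],[1,[0.1,-17.9,13.67],-0.19],[1,[0.1,-17.9,13.67],-0.19],[1,[0.1,-17.9,13.67],-0.19],[1,[0.1,-17.9,13.67],-0.19],[1,[0.1,-17.9,13.67],-0.19],[1,[0.1,-17.9,13.67],-0.19],[1,[0.1,-17.9,13.67],-0.19],[1,[0.1,-17.9,13.67],-0.19],[1,[0.1,-17.9,13.67],-0.19]]' 30
```

```text
time_s: 2.22
tcp_pos: [0.5202, -0.1741, 0.2013]
eef_rot: [0.044, 1.571, -0.046]
force: [-0.1, -0.1, 0.6]
gripper_width: 0.0002
```

```bash
cat >> h.py <<'E'
def wray(pix,s):
    f,cx,cy,c=K('wrist'); m=np.array(c['mount']); M=R.from_rotvec(s['eef_rot']).as_matrix()
    p=np.atleast_2d(pix)-[cx,cy]; rr=np.hypot(*p.T)[:,None]; th=rr/f
    d=np.c_[p/rr*np.sin(th),np.cos(th)]
    return M@m[:3,3]+s['tcp_pos'], d@(M@m[:3,:3]).T
def wplane(pix,s,z):
    o,d=wray(pix,s); return o+d*((z-o[2])/d[:,2])[:,None]
def wpix(P,s):
    f,cx,cy,c=K('wrist'); m=np.array(c['mount']); M=R.from_rotvec(s['eef_rot']).as_matrix()
    q=((np.atleast_2d(P)-s['tcp_pos'])@M-m[:3,3])@m[:3,:3]
    h=np.hypot(q[:,0],q[:,1])[:,None]; return q[:,:2]/h*np.arctan2(h,q[:,2:])*f+[cx,cy]
E
python3 - <<'E'
from h import *
s=r.observe(); print(s['time_s'],s['tcp_pos'],s['force'],s['gripper_width'])
p,d=r.capture('wrist'); np.savez('w1.npz',p=p,d=d,t=s['tcp_pos'],e=s['eef_rot'])
a=np.linspace(0,2*np.pi,60)
q=p[...,::-1].copy()
for rad,z in((.022,.079),(.042,.076)):
    u=wpix(np.c_[.521+rad*np.cos(a),-.1715+rad*np.sin(a),0*a+z],s)
    for x in u: cv2.circle(q,tuple(int(v) for v in x),1,(0,0,255),-1)
cv2.imwrite('pics/w1.png',q)
E
```

```text
2.225 [ 0.52021789 -0.17412526  0.20131545] [-0.14315434 -0.0710526   0.56731316] 0.0001810786192957207
```

View pics/w1.png

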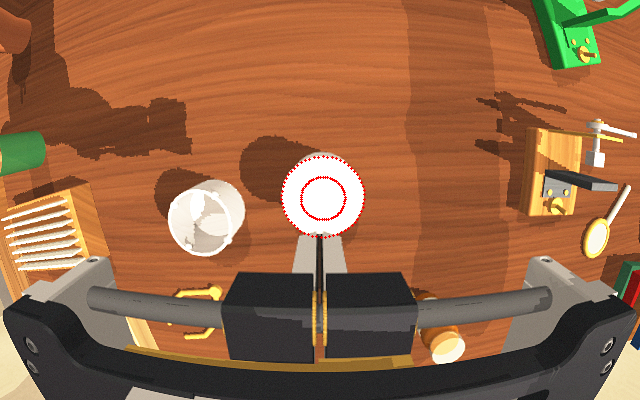

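The wrist view confirms the lid at (323,197); the projected rings for (0.521, -0.1715) fit it. Next I press it down.

```bash
python3 -m inch '[[1,[1.5,0.06,0.02],0],[1,[2.6,0.06,0.02],0],[1,[2.9,0.06,0.02],0],[1,[3.0,0.06,0.02],0],[1,[3.05,0.06,0.02],0],[1,[3.1,0.06,0.02],0]]'
```

```text
time_s: 3.02
tcp_pos: [0.5226, -0.169, 0.0786]
eef_rot: [0.041, 1.568, -0.041]
force: [1.3, 0.0, 5.0]
gripper_width: 0.0006
```

```bash
python3 -m inch '[[1,[0.04,-0.04,0],0],[1,[0.08,-0.04,0],0],[1,[0.12,-0.04,0],0],[1,[0.15,-0.04,0],0]]'
```

```text
time_s: 3.52
tcp_pos: [0.5224, -0.1705, 0.0722]
eef_rot: [0.041, 1.569, -0.041]
force: [0.9, 1.8, 3.4]
gripper_width: 0.0007
```

```bash
python3 -m inch '[[1,[0.03,0,0],0],[1,[0.06,0,0],0],[1,[0.09,0,0],0]]'
```

```text
time_s: 3.9
tcp_pos: [0.5227, -0.1707, 0.0707]
eef_rot: [0.043, 1.568, -0.041]
force: [-20.8, 9.3, 76.5]
gripper_width: 0.0004
```

Seated: the force rose hard at TCP z = 0.0707. I lift off and check.

```bash
python3 -m inch '[[1,[-0.1,0,0],0],[1,[-1.6,0,0],0],[1,[-3.3,0,0],0],[1,[-3.3,0,0],0]]'
python3 - <<'E'
from h import *
s=r.observe(); p,d=r.capture('wrist'); np.savez('w2.npz',p=p,d=d,t=s['tcp_pos'],e=s['eef_rot'])
v,u=np.mgrid[:400,:640]; pix=np.c_[u.ravel(),v.ravel()].astype(float)
o,dr=wray(pix,s); _,ax=wray([[319.14,203.9+.01]],s); 
k=dr@ax[0]; P=o+dr*(d.ravel()/k)[:,None]
c=np.array([.521,-.1715]); rr=np.hypot(*(P[:,:2]-c).T)
for nm,m in(('flange',(rr>.026)&(rr<.040)),('disc',rr<.019)):
    m&=(P[:,2]>.05)&(P[:,2]<.09); Q=P[m]; print(nm,m.sum(),np.percentile(Q[:,2],[10,50,90]).round(4),np.linalg.lstsq(np.c_[Q[:,:2]-c,np.ones(len(Q))],Q[:,2],rcond=None)[0].round(4))
sp,sd=r.capture('scene'); tp,td=r.capture('top')
for n,dd in(('scene',sd),('top',td)):
    P=pts(n,dd).reshape(-1,3); rr=np.hypot(*(P[:,:2]-c).T)
    for nm,m in(('flange',(rr>.026)&(rr<.040)),('disc',rr<.019)):
        m&=(P[:,2]>.055)&(P[:,2]<.09); Q=P[m]; print(n,nm,m.sum(),np.median(Q[:,2]).round(4),np.linalg.lstsq(np.c_[Q[:,:2]-c,np.ones(len(Q))],Q[:,2],rcond=None)[0].round(4))
a=cv2.resize(p[130:260,240:400,::-1],(640,520))
cv2.imwrite('pics/w2.png',a)
print(s['tcp_pos'],s['time_s'],s['force'])
E
```

```text
time_s: 4.4
tcp_pos: [0.5235, -0.1714, 0.204]
eef_rot: [0.042, 1.564, -0.042]
force: [0.1, -0.5, -0.3]
gripper_width: 0.0003
flange 2544 [0.0665 0.0674 0.0683] [-0.     -0.0023  0.0674]
disc 1028 [0.0694 0.0704 0.0713] [-0.0019 -0.0012  0.0704]
scene flange 373 0.0677 [-0.0319 -0.025   0.0672]
scene disc 131 0.0707 [0.0123 0.0044 0.0708]
top flange 45 0.0696 [-0.03    0.0063  0.0689]
top disc 0 nan [0. 0. 0.]
[ 0.52346783 -0.17136318  0.20398143] 4.4 [ 0.14171622 -0.46775853 -0.2804758 ]
  return _methods._mean(a, axis=axis, dtype=dtype,
  ret = ret.dtype.type(ret / rcount)
```

The lid is seated and level: flange top about 67.4 mm, disc 70.4 mm, no tilt. Now I move above the bracket.

```bash
python3 -m inch '[[0.4,[-0.3,8.5,-1.46],0],[0.4,[-0.3,8.5,-1.46],0],[0.4,[-0.3,8.5,-1.46],0],[0.4,[-0.3,8.5,-1.46],0],[0.4,[-0.3,8.5,-1.46],0],[0.4,[-0.3,8.5,-1.46],0],[0.4,[-0.3,8.5,-1.46],0],[0.4,[-0.3,8.5,-1.46],0]]'
python3 - <<'E'
from h import *
s=r.observe(); p,d=r.capture('wrist'); np.savez('w3.npz',p=p,d=d,t=s['tcp_pos'],e=s['eef_rot'])
print(s['tcp_pos'],s['eef_rot'],s['time_s'],s['gripper_width'])
q=p[...,::-1].copy(); O=np.array([.4822,.1708,0]); Y=R.from_euler('z',-.05)
for b in([[-26,-30,125],[26,-30,125],[26,30,125],[-26,30,125]],[[-9,-10,110],[9,-10,110],[9,10,110],[-9,10,110]]):
    u=wpix(O+Y.apply(np.array(b)/1e3),s); print(u.round(0).tolist())
    cv2.polylines(q,[u.round().astype(int)],True,(0,0,255) if b[0][0]==-26 else (255,0,0),1)
c=wpix(O+[0,0,.11],s)[0].astype(int); x0=max(0,c[0]-80);y0=max(0,c[1]-65)
cv2.imwrite('pics/w3.png',cv2.resize(q[y0:y0+130,x0:x0+160],None,fx=5,fy=4.6,interpolation=cv2.INTER_CUBIC)); print(x0,y0)
E
```

```text
time_s: 5.55
tcp_pos: [0.481, 0.171, 0.2107]
eef_rot: [0.041, 1.572, -0.043]
force: [0.1, 0.1, -0.4]
gripper_width: 0.0563
[0.4809571  0.17095591 0.21068981] [ 0.04086874  1.57212904 -0.04320823] 5.55 0.05626269938849827
[[286.0, 181.0], [288.0, 237.0], [353.0, 237.0], [355.0, 181.0]]
[[310.0, 196.0], [310.0, 215.0], [331.0, 214.0], [331.0, 196.0]]
240 140
```

View pics/w3.png

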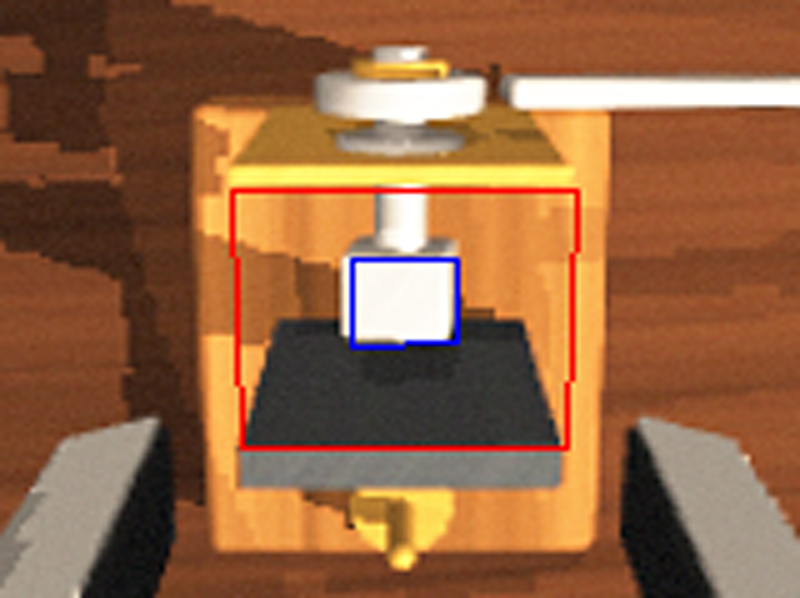

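The crop shows the bracket from above with the head at crop (400,300). My projected gap (red) and head (blue) outlines match to about 1 mm, and the fingers straddle the head. I descend into the gap.

```bash
python3 -m inch '[[0.4,[1,0,0.03],0],[0.4,[1.8,0,0.03],0],[0.4,[2.3,0,0.03],0],[0.4,[2.7,0,0.03],0],[0.4,[3.1,0,0.03],0],[0.4,[3.24,0,0.03],0],[0.4,[3.24,0,0.03],0]]' 40
```

```text
time_s: 6.48
tcp_pos: [0.4826, 0.1719, 0.0822]
eef_rot: [0.042, 1.571, -0.042]
force: [0.7, 0.3, 0.4]
gripper_width: 0.0561
```

```bash
python3 -m inch '[[0.8,[0,0,0],0],[0.8,[0,0,0],0],[1,[0,0,0],0],[1,[0,0,0],0],[1,[0,0,0],0],[1,[0,0,0],0],[1,[0,0,0],0],[1,[0,0,0],0]]' 40
```

```text
time_s: 7.48
tcp_pos: [0.4826, 0.1711, 0.0824]
eef_rot: [0.041, 1.571, -0.043]
force: [-0.9, -5.3, 4.3]
gripper_width: 0.0201
```

```bash
python3 -m inch '[[1,[0,-0.02,0],0],[1,[0,-0.02,0],0],[1,[0,-0.02,0],0],[1,[0,-0.02,0],0],[1,[0,-0.02,0],0],[1,[0,-0.02,0],0],[1,[0,-0.02,0],0],[1,[0,-0.02,0],0],[1,[0,-0.02,0],0],[1,[0,-0.02,0],0],[1,[0,-0.02,0],0],[1,[0,-0.02,0],0]]' 40
cat > chk.py <<'E'
from h import *
import sys
s=r.observe(); p,d=r.capture('scene'); np.savez(sys.argv[1],p=p,d=d)
P=pts('scene',d).reshape(-1,3); Q=R.from_euler('z',.05).apply(P-[.4822,.1708,.1])
m=(Q[:,0]>-.06)&(Q[:,0]<-.032)&(Q[:,1]>.02)&(Q[:,1]<.112)&(abs(Q[:,2])<.06); q=Q[m]
a=np.polyfit(q[:,1],q[:,2],1) if m.sum()>5 else None
print(s['time_s'],s['gripper_width'],s['force'],s['moment'],m.sum(),a)
cv2.imwrite('pics/%s.png'%sys.argv[1],cv2.resize(p[150:320,300:500,::-1],(700,595),interpolation=cv2.INTER_CUBIC))
E
python3 chk.py c1
python3 -m inch '[[1,[0,0,0],0],[1,[0,0,0],0],[1,[0,0,0],0],[1,[0,0,0],0],[1,[0,0,0],0],[1,[0,0,0],0],[1,[0,0,0],0],[1,[0,0,0],0],[1,[0,0,0],0],[1,[0,0,0],0],[1,[0,0,0],0],[1,[0,0,0],0],[1,[0,0,0],0],[1,[0,0,0],0],[1,[0,0,0],0],[1,[0,0,0],0]]' 40
python3 chk.py c2
python3 -c "
import numpy as np
a=np.load('c1.npz')['p'].astype(int);b=np.load('c2.npz')['p'].astype(int);d=abs(a-b).max(2);print((d>20).sum(),(d[200:270,380:460]>20).sum())"
```

```text
time_s: 8.98
tcp_pos: [0.4826, 0.1711, 0.0824]
eef_rot: [0.041, 1.57, -0.042]
force: [-1.6, -2.0, 4.9]
gripper_width: 0.0203
8.975 0.020257035562018095 [-1.61208907 -1.99234102  4.93830756] [-0.55044919  0.34382118  0.00095002] 171 [-0.11681569 -0.00202725]
time_s: 11.02
tcp_pos: [0.4826, 0.1711, 0.0824]
eef_rot: [0.042, 1.57, -0.042]
force: [-1.2, -1.9, 6.0]
gripper_width: 0.0205
11.025 0.020503683958418274 [-1.16127389 -1.85867571  6.03043973] [-0.50450358  0.31672537  0.03730802] 172 [-0.11528533 -0.0021115 ]
1 0
```

View pics/c2.png

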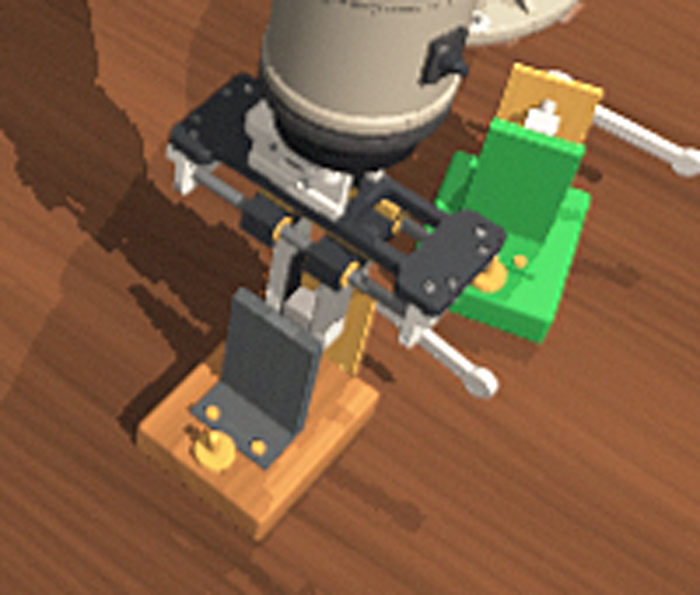

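```bash
python3 - <<'E'
from h import *
for n in('scene0','c1','c2'):
    z=np.load(n+'.npz'); P=pts('scene',z['d']).reshape(-1,3); Q=R.from_euler('z',.05).apply(P-[.4822,.1708,.1]); h=cv2.cvtColor(z['p'],cv2.COLOR_RGB2HSV).reshape(-1,3)
    m=(Q[:,0]>-.06)&(Q[:,0]<-.03)&(Q[:,1]>.04)&(Q[:,1]<.125)&(abs(Q[:,2])<.07)&(h[:,1]<60)&(h[:,2]>100); q=Q[m]
    print(n,m.sum(),np.polyfit(q[:,1],q[:,2],1))
    for lo in np.arange(.04,.12,.01):
        k=q[(q[:,1]>=lo)&(q[:,1]<lo+.01)]
        if len(k): print('  %.2f n%d zmed %.4f zmin %.4f x %.4f'%(lo,len(k),np.median(k[:,2]),k[:,2].min(),np.median(k[:,0])))
f,cx,cy,c=K('scene');T=np.array(c['T'])
for b in(-.2,-.1,0):
    for off in(0,-.13):
        pass
    a=-.25-b; X=np.array([.4822,.1708,.1])+R.from_euler('z',-.05).apply([-.041,.106*np.cos(a),.106*np.sin(a)])
    k=T[:3,:3].T@(X-T[:3,3]); print(b,cx+f*k[0]/k[2],cy+f*k[1]/k[2])
w=[r.observe()['gripper_width'] for _ in range(3)]; print(w)
E
```

```text
scene0 195 [-0.06088171  0.00251935]
  0.04 n24 zmed 0.0015 zmin -0.0072 x -0.0391
  0.05 n24 zmed -0.0003 zmin -0.0078 x -0.0393
  0.06 n25 zmed -0.0003 zmin -0.0084 x -0.0394
  0.07 n24 zmed -0.0012 zmin -0.0091 x -0.0390
  0.08 n24 zmed -0.0012 zmin -0.0101 x -0.0391
  0.09 n29 zmed -0.0020 zmin -0.0130 x -0.0392
  0.10 n37 zmed -0.0014 zmin -0.0150 x -0.0389
  0.11 n8 zmed -0.0044 zmin -0.0085 x -0.0394
c1 151 [-0.12783993 -0.00082927]
  0.04 n9 zmed -0.0075 zmin -0.0111 x -0.0394
  0.06 n25 zmed -0.0077 zmin -0.0166 x -0.0398
  0.07 n24 zmed -0.0089 zmin -0.0192 x -0.0394
  0.08 n23 zmed -0.0114 zmin -0.0191 x -0.0393
  0.09 n30 zmed -0.0122 zmin -0.0243 x -0.0388
  0.10 n36 zmed -0.0128 zmin -0.0268 x -0.0385
  0.11 n4 zmed -0.0130 zmin -0.0161 x -0.0414
c2 151 [-0.12943606 -0.00064332]
  0.04 n9 zmed -0.0066 zmin -0.0122 x -0.0389
  0.06 n23 zmed -0.0084 zmin -0.0149 x -0.0395
  0.07 n25 zmed -0.0079 zmin -0.0198 x -0.0394
  0.08 n24 zmed -0.0102 zmin -0.0199 x -0.0392
  0.09 n32 zmed -0.0125 zmin -0.0270 x -0.0390
  0.10 n35 zmed -0.0119 zmin -0.0263 x -0.0388
  0.11 n3 zmed -0.0117 zmin -0.0158 x -0.0429
-0.2 439.3619690560748 256.6564717297214
-0.1 437.7399539754104 259.13589044313744
0 435.7350210786385 261.2312942782481
[0.020619158269093617, 0.020619158269093617, 0.020619158269093617]
```

The jaw opening says squared (20.3 mm), but the scene-depth slope of the handle suggests about -0.1 rad. I cross-check with the wrist camera's depth.

```bash
python3 - <<'E'
from h import *
s=r.observe(); p,d=r.capture('wrist'); np.savez('w4.npz',p=p,d=d,t=s['tcp_pos'],e=s['eef_rot'])
for n in('w3','w4'):
    z=np.load(n+'.npz'); s={'tcp_pos':z['t'],'eef_rot':z['e']}
    v,u=np.mgrid[:400,:640]; pix=np.c_[u.ravel(),v.ravel()]+.001
    o,dr=wray(pix,s); _,ax=wray([[319.14,203.9]],s); P=o+dr*(z['d'].ravel()/(dr@ax[0]))[:,None]
    Q=R.from_euler('z',.05).apply(P-[.4822,.1708,.1])
    m=(Q[:,0]>-.05)&(Q[:,0]<-.034)&(Q[:,1]>.025)&(Q[:,1]<.095)&(abs(Q[:,2])<.06); q=Q[m]
    if len(q)<9: print(n,len(q)); continue
    b=[np.median(q[(q[:,1]>=lo)&(q[:,1]<lo+.01),2]).round(4) for lo in np.arange(.03,.09,.01)]
    print(n,m.sum(),np.polyfit(q[:,1],q[:,2],1),b)
# image line of handle in scene, projected on plane bracket x=-0.041
f,cx,cy,c=K('scene');T=np.array(c['T'])
for n in('scene0','c1','c2'):
    z=np.load(n+'.npz'); Q=R.from_euler('z',.05).apply(pts('scene',z['d']).reshape(-1,3)-[.4822,.1708,.1]); h=cv2.cvtColor(z['p'],cv2.COLOR_RGB2HSV).reshape(-1,3)
    m=((Q[:,0]>-.06)&(Q[:,0]<-.03)&(Q[:,1]>.055)&(Q[:,1]<.096)&(abs(Q[:,2])<.07)&(h[:,1]<70)&(h[:,2]>90)).reshape(400,640)
    v,u=np.nonzero(m); D=np.stack([(u-cx)/f,(v-cy)/f,np.ones(len(u))],-1)@T[:3,:3].T
    Rb=R.from_euler('z',.05); o=Rb.apply(T[:3,3]-[.4822,.1708,.1]); D=Rb.apply(D); q=o+D*((-.039-o[0])/D[:,0])[:,None]
    l=cv2.fitLine(q[:,1:].astype(np.float32),cv2.DIST_L2,0,0,0).ravel(); print(n,len(q),'line slope',l[1]/l[0],'through',q[:,1:].mean(0),'angle from axis',np.arctan2(*q[:,1:].mean(0)[::-1]))
w=p[60:,140:500,::-1]; cv2.imwrite('pics/w4.png',cv2.resize(w,None,fx=1.7,fy=1.7))
E
```

```text
w3 492 [-0.14888207  0.0053148 ] [np.float64(0.0004), np.float64(-0.0012), np.float64(-0.0022), np.float64(-0.0034), np.float64(-0.005), np.float64(-0.0067)]
w4 1388 [-0.17904606  0.00452305] [np.float64(-0.0009), np.float64(-0.0026), np.float64(-0.0043), np.float64(-0.0064), np.float64(-0.008), np.float64(-0.0097)]
scene0 103 line slope -0.062096555 through [ 0.0760674  -0.00099854] angle from axis -0.013126346894765877
c1 88 line slope -0.17499831 through [ 0.07834979 -0.00936894] angle from axis -0.1190132828390012
c2 91 line slope -0.1878593 through [ 0.07878642 -0.00949197] angle from axis -0.11989940902902535
```

View pics/w4.png

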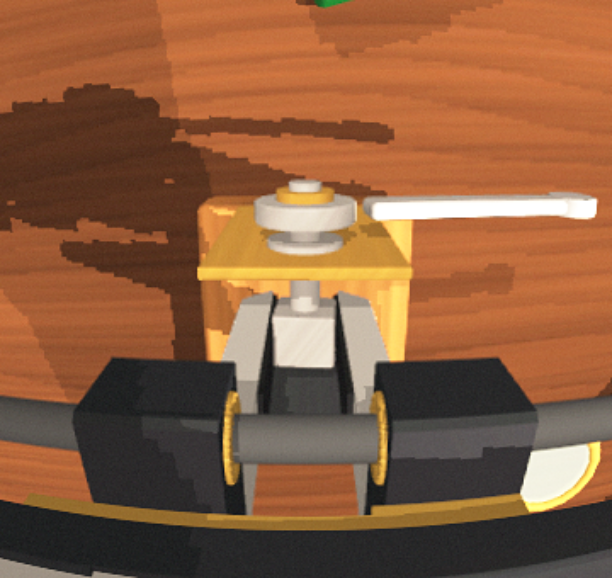

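```bash
cat > hd.py <<'E'
from h import *
import sys
for n in sys.argv[1:]:
    z=np.load(n+'.npz'); s={'tcp_pos':z['t'],'eef_rot':z['e']}
    v,u=np.mgrid[:400,:640]; pix=np.c_[u.ravel(),v.ravel()]+.001
    o,dr=wray(pix,s); _,ax=wray([[319.14,203.9]],s); P=o+dr*(z['d'].ravel()/(dr@ax[0]))[:,None]
    Q=R.from_euler('z',.05).apply(P-[.4822,.1708,.1])
    for nm,(x0,x1,y0,y1,z0,z1) in dict(head=(-.007,.007,-.0075,.0075,.005,.018),handle=(-.05,-.034,.03,.09,-.06,.05),platetop=(-.032,-.024,-.028,.028,.018,.03),block=(-.025,.09,-.048,.048,-.08,-.06),desk=(-.2,.2,-.15,.15,-.106,-.094)).items():
        m=(Q[:,0]>x0)&(Q[:,0]<x1)&(Q[:,1]>y0)&(Q[:,1]<y1)&(Q[:,2]>z0)&(Q[:,2]<z1); q=Q[m]
        if len(q)>8: print(n,nm,len(q),np.linalg.lstsq(np.c_[q[:,1],q[:,0],np.ones(len(q))],q[:,2],rcond=None)[0].round(4))
E
python3 hd.py w3 w4
```

```text
w3 head 237 [ 0.1034 -0.0013  0.0095]
w3 handle 417 [-0.1502  0.5139  0.0269]
w3 platetop 327 [-0.0038  0.3765  0.035 ]
w3 block 3572 [-0.0043  0.0115 -0.0705]
w3 desk 41808 [-1.900e-03  1.000e-04 -1.006e-01]
w4 head 654 [ 0.081  -0.0011  0.0095]
w4 handle 1166 [-0.1783  0.755   0.0364]
w4 platetop 1345 [-0.0034  0.7508  0.0454]
w4 block 2463 [-0.0034  0.0001 -0.0706]
w4 desk 69249 [-0.002   0.     -0.1006]
```

```bash
python3 -m inch '[[1,[0,0,0],0],[1,[0,0,0],0],[1,[0,0,0],0],[1,[0,0,0],0],[1,[0,0,0],0],[1,[0,0,0],0],[1,[0,0,0],0],[1,[0,0,0],0],[1,[0,0,0],0],[1,[0,0,0],0],[1,[0,0,0],0],[1,[0,0,0],0],[1,[0,0,0],0],[1,[0,0,0],0],[1,[0,0,0],0],[1,[0,0,0],0],[1,[0,0,0],0],[1,[0,0,0],0],[1,[0,0,0],0],[1,[0,0,0],0]]' 55
python3 - <<'E'
from h import *
s=r.observe(); p,d=r.capture('wrist'); np.savez('w5.npz',p=p,d=d,t=s['tcp_pos'],e=s['eef_rot']); print(s['gripper_width'],s['moment'],s['force'])
a=np.load('w4.npz')['p'].astype(int); print((abs(a-p).max(2)>25).sum())
E
python3 hd.py w5
```

```text
time_s: 13.62
tcp_pos: [0.4826, 0.1711, 0.0824]
eef_rot: [0.041, 1.57, -0.042]
force: [-1.1, -1.7, 5.3]
gripper_width: 0.0202
0.020192271368342046 [-0.53229979  0.29472007  0.07250017] [-1.13391595 -1.70549501  5.3202698 ]
850
w5 head 646 [0.076  0.0042 0.0095]
w5 handle 1160 [-0.1813  0.7638  0.0368]
w5 platetop 1346 [-0.0058  0.775   0.0461]
w5 block 2459 [-0.003  -0.0002 -0.0706]
w5 desk 69282 [-0.0021  0.0002 -0.1006]
```

The head is held still, but both its top face (+0.076) and the handle (-0.18, where -0.255 is square) put it 0.075 rad askew. Friction has locked it before squaring. I open slightly, let the creep bring it upright (about 6 s), and grip again.

```bash
python3 -m inch '[[0.65,[0,0.01,0],0],[0.65,[0,0.01,0],0],[0.65,[0,0.01,0],0],[0.65,[0,0.01,0],0],[0.65,[0,0.01,0],0],[0.65,[0,0.01,0],0],[0.65,[0,0.01,0],0],[0.65,[0,0.01,0],0],[0.65,[0,0.01,0],0],[0.65,[0,0.01,0],0],[0.65,[0,0.01,0],0],[0.65,[0,0.01,0],0],[0.65,[0,0.01,0],0],[0.65,[0,0.01,0],0],[0.65,[0,0.01,0],0],[0.65,[0,0.01,0],0]]' 40
cat > wc.py <<'E'
from h import *
import sys,os
s=r.observe(); p,d=r.capture('wrist'); np.savez(sys.argv[1],p=p,d=d,t=s['tcp_pos'],e=s['eef_rot']); print(s['time_s'],s['gripper_width'],s['moment'],s['force'],R.from_rotvec(s['eef_rot']).as_matrix()[:,0].round(4))
os.system('python3 hd.py '+sys.argv[1]+'|egrep "head|handle"')
E
python3 wc.py w6
```

```text
time_s: 15.68
tcp_pos: [0.4825, 0.1716, 0.0823]
eef_rot: [0.041, 1.57, -0.042]
force: [0.8, 0.4, 0.0]
gripper_width: 0.0328
w6 head 648 [ 0.046  -0.0004  0.0095]
w6 handle 1142 [-0.2121  0.7388  0.0358]
15.675 0.03283355673985116 [-0.01497367  0.00547999 -0.03552964] [0.77833179 0.40437851 0.01072122] [-1.e-04 -1.e-04 -1.e+00]
```

```bash
python3 -m inch '[[0.65,[0,-0.02,0],0],[0.65,[0,-0.02,0],0],[0.65,[0,-0.02,0],0],[0.65,[0,-0.02,0],0],[0.65,[0,-0.02,0],0],[0.65,[0,-0.02,0],0],[0.65,[0,-0.02,0],0],[0.65,[0,-0.02,0],0],[0.65,[0,-0.02,0],0],[0.65,[0,-0.02,0],0],[0.65,[0,-0.02,0],0],[0.65,[0,-0.02,0],0],[0.65,[0,-0.02,0],0],[0.65,[0,-0.02,0],0],[0.65,[0,-0.02,0],0],[0.65,[0,-0.02,0],0],[0.65,[0,-0.02,0],0],[0.65,[0,-0.02,0],0],[0.65,[0,-0.02,0],0]]' 40
python3 wc.py w7
```

```text
time_s: 18.1
tcp_pos: [0.4825, 0.1708, 0.0823]
eef_rot: [0.042, 1.57, -0.042]
force: [-0.2, -0.1, 0.5]
gripper_width: 0.0328
w7 head 639 [ 0.0129 -0.0111  0.0094]
w7 handle 1125 [-0.2377  0.7752  0.0369]
18.1 0.0328209593109442 [ 0.04490517 -0.05286657  0.01195764] [-0.18456075 -0.1481079   0.54156867] [-0. -0. -1.]
```

Only about 0.013 rad remains, and the jaws take a moment to close, so I grip now.

```bash
python3 -m inch '[[0.7,[0,0,0],0],[0.72,[0,0,0],0],[0.74,[0,0,0],0],[1,[0,0,0],0],[1,[0,0,0],0],[1,[0,0,0],0],[1,[0,0,0],0],[1,[0,0,0],0],[1,[0,0,0],0],[1,[0,0,0],0],[1,[0,0,0],0],[1,[0,0,0],0],[1,[0,0,0],0],[1,[0,0,0],0],[1,[0,0,0],0]]' 45
python3 wc.py w8
python3 -m inch '[[1,[0,0,0],0],[1,[0,0,0],0],[1,[0,0,0],0],[1,[0,0,0],0],[1,[0,0,0],0],[1,[0,0,0],0],[1,[0,0,0],0],[1,[0,0,0],0],[1,[0,0,0],0],[1,[0,0,0],0],[1,[0,0,0],0],[1,[0,0,0],0],[1,[0,0,0],0],[1,[0,0,0],0],[1,[0,0,0],0],[1,[0,0,0],0],[1,[0,0,0],0],[1,[0,0,0],0]]' 45
python3 wc.py w9
python3 - <<'E'
from h import *
p,d=r.capture('scene'); a=np.load('scene0.npz')['p'].astype(int); D=abs(a-p).max(2)>40
for n,(x0,y0,x1,y1) in dict(bottle=(225,245,265,295),lens=(380,335,470,385),cal=(130,185,188,220),tin2=(200,150,238,195)).items(): print(n,D[y0:y1,x0:x1].sum())
P=pts('scene',d).reshape(-1,3); rr=np.hypot(P[:,0]-.521,P[:,1]+.1715); m=(rr<.019)&(P[:,2]>.05)&(P[:,2]<.1); print('disc z',np.median(P[m,2]))
E
```

```text
time_s: 20.02
tcp_pos: [0.4825, 0.1711, 0.0823]
eef_rot: [0.041, 1.57, -0.041]
force: [0.7, 5.6, -3.2]
gripper_width: 0.0192
w8 head 649 [-0.002  -0.0077  0.0094]
w8 handle 1118 [-0.2495  0.803   0.0382]
20.025 0.019163638701943785 [ 1.17144044 -0.1334158   0.02889728] [ 0.68371102  5.62517048 -3.22669639] [ 1.e-04  2.e-04 -1.e+00]
time_s: 22.32
tcp_pos: [0.4825, 0.1711, 0.0823]
eef_rot: [0.042, 1.57, -0.041]
force: [1.7, 5.2, -2.5]
gripper_width: 0.0196
w9 head 647 [0.0115 0.0077 0.0094]
w9 handle 1121 [-0.248   0.8063  0.0382]
22.325 0.01960237319585443 [ 1.18060474e+00 -7.62185889e-02 -1.09595707e-03] [ 1.71369937  5.19186145 -2.48502467] [ 1.e-04  3.e-04 -1.e+00]
bottle 0
lens 129
cal 0
tin2 0
disc z 0.07085479359428754
```

```bash
python3 - <<'E'
from h import *
p,d=r.capture('scene'); a=np.load('scene0.npz')['p']
for q in(a,p):
    h=cv2.cvtColor(q,cv2.COLOR_RGB2HSV)[335:385,378:430]; m=(h[...,0]>18)&(h[...,0]<35)&(h[...,1]>120)&(h[...,2]>130); print(np.argwhere(m).mean(0),m.sum(),cv2.boundingRect(m.astype(np.uint8)))
D=np.argwhere(abs(a.astype(int)-p).max(2)[335:385,380:470]>40); print(D.mean(0),D.min(0),D.max(0))
r.hand_in()
E
```

```text
[28.19945355 25.10928962] 366 (7, 7, 38, 40)
[27.76485149 25.19554455] 404 (6, 7, 39, 40)
[16.66666667 48.14634146] [6 4] [42 88]
the job is handed in; nothing more can be done
```

The lid is shut and the bolt head is gripped square and not turning. I handed the job in at about 22.5 s with the grip closed at 45 N.

- **Lid:** I pressed the loose lid of the left tin down with the shut fingers until the force rose sharply. It peaked near 76 N through the fingertips, well above the 5–15 N the lid needs. Afterwards the flange top read about 67.4 mm (68 expected for a seated lid) and the disc 70.4–70.9 mm (71 expected). The wrist camera's depth showed no tilt.
- **Bolt:** My first grip stopped the bolt, but its head was about 0.075 rad askew and did not square up, even at 55 N. I opened the jaws slightly, let the bolt creep upright, and gripped again.
- **Last bolt check:** Over 2.3 s the spanner handle's slope held steady at -0.2495 and then -0.248 (-0.255 when square). The head's top face read between -0.002 and +0.012 rad. The jaws were 19.2–19.6 mm open on the 20 mm head, and the side force was about 5 N.
- **Other items:** The bottle, calipers and second tin look unchanged. The picture around the hand lens did change, but its ring stayed within half a pixel, so I took that as the arm's shadow. I did not touch the spanner.

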